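# Fit the tube disc on the bench mixer and set its speed lever

### The job

Get the stopped bench mixer ready to run: lower the wide tube disc over the upright post and then the small clamp collar on top of it, each flat and fully home. Only once both are on, swing the mixer's speed lever off its stop to line up with the index marker on the scale and leave it pointing there. Don't shift the index marker, and don't disturb the bottle, the tip box or the tube rack.

Things in the scene. Friction and masses are not known exactly. Their poses are not given: they have to be found in the camera images.
- disc: tube disc: plain aluminium ring with eight dark wells on its top face, outer diameter 60, bore 18, thickness 14, about 0.1 kg, lying flat on the bench. Origin: centre of its underside; z up. (Lengths in mm.)
- collar: clamp collar: plain aluminium ring with three small dark dots on top, outer diameter 38, bore 18, thickness 18, about 0.05 kg, lying flat on the bench. Origin: centre of its underside; z up. (Lengths in mm.)
- mixer: white bench mixer, fixed to the bench, 190 (x) by 340 (y), flat deck 60 above the bench. Origin: centre of its underside; x points from the side nearest the robot to the far side, y to the robot's left, z up. The post stands at (30, 105) and the lever pivot at (60, -50) in this frame. Anywhere in its range the lever stays at least 55 from the post. (Lengths in mm.)
- post_foot (a point): point on the axis of the mixer's upright steel post (diameter 14, with a tapered tip), on top of the round flange (diameter 40, 12 above the deck) on which the disc must rest. The post ends 50 above this point. z up. Seated, the disc's origin is at this point and the collar's is 14 above it. (Lengths in mm.)
- lever_pivot (a point): point on the vertical hinge axis of both lever and index marker, at deck height (60 above the bench). (Lengths in mm.)
- lever_knob (a point): centre of the top of the black upright round knob of the speed lever: diameter 18, 34 tall, its foot 20 and its top 54 above the deck, 80 out from the hinge axis. x points outward along the lever arm, z up. The steel arm (11 wide, 12 to 20 above the deck) goes on past the knob as a pointer to 98 from the axis, over the index marker's inner end, which it clears. (Lengths in mm.)
- speed_lever (a joint): angle of the speed lever, 0 to 2.0 rad; 0 is the stop, and it grows as the lever turns clockwise seen from above. At 0 the arm points 1.0 rad to the -y side of the mixer's -x direction (towards the robot and away from the post), at 1.0 along the mixer's -x, at 2.0 1.0 rad to the +y side. It has friction (about 2 N at the knob) and stays where it is left. It starts within 0.12 rad of the stop.
- index_mark (a point): top of the dark steel index marker, a 12 wide, 18 long, 9 high block with a small tip pointing inward, riding on the scale's curved track 113 out from the hinge axis, its top 9 above the deck. x points outward from the hinge axis through the marker, z up. It can be pushed along the track by mistake (friction, about 2 N). (Lengths in mm.)
- set_index (a joint): angle of the index marker, same zero and sense as speed_lever: the lever is lined up when both angles are equal. Somewhere from 0.8 to 1.8 rad.
- reagent: bystander: amber bottle with a white cap, diameter 64, height 130. Origin: centre of its underside. (Lengths in mm.)
- tip_box: bystander: closed grey and white pipette tip box, 120 by 82 by 67. Origin: centre of its underside. (Lengths in mm.)
- tube_rack: bystander: white rack of small tubes, 70 by 200 by 40. Origin: centre of its underside. (Lengths in mm.)
Mind the look-alikes: they are no part of the job. Leave any pink look-alike of the disc alone.

How it is judged:
By the outcome, as a careful person would: the job done as asked, in the order asked, and still so for the second after the job is handed in, with the robot touching nothing.
It also fails if it takes over 72 s, if anything falls off the work surface, if the arm or the gripper's body presses on something with over 40 N, if the wrist force passes 120 N, or if a joint passes its speed limit or range.

### The arm

A 6-joint arm with a two-finger parallel gripper is mounted at the origin on the work surface. World frame = base frame: x ahead of the robot, y to its left, z up, the work surface at z = 0. Lengths are in mm, angles in rad, forces in N, time in s.
With the tool pointing down it reaches from about 400 to 825 mm from the base axis. Payload 7 kg.
Tool frame: the origin (TCP) lies at the very end of the fingers, on their centre line; the grasp point (between the pads) lies 19 mm behind it (r.grip_point_offset is the distance from the TCP to the grasp point, in mm); z points along the fingers, y is the line along which they close (so a half turn about z gives the same grasp; the last joint's range is limited). The gripper opens to 88 mm and grips with 3 to 60 N. Pads are 19 mm wide; open, the fingers measure 130 mm over their backs; the gripper's body (78 mm by 193 mm) begins 47 mm behind the grasp point.
Start: joints at [-1.034, 0.359, 0.012, 0, -1.224, -0.288], TCP at [166.187, -654.2, 226.561] pointing down, gripper open.
Joint ranges: [-3.07, 3.07], [-1.43, 2.12], [-1.02, 1.25], [-3.03, 1.67], [-3.05, -0], [-3.03, 3.03]. Speed limits (rad/s): [2.39, 2.39, 3.01, 3.14, 3.14, 3.14].

### API

Orientations are given as a unit quaternion [x, y, z, w].
In Python, from rig import r gives the robot as it stands.
- The arm moves only by the tool carry_out, never from a script. Its argument "increments" is a list of rows, each an object of numbers: "hand": the closure, from 0 (fully open) to 1 (shut); "x", "y", "z": the shift along the tool's x, y, z scaled (see below); "turn": the turn about the tool's z scaled (see below). A call has exactly 5 rows; each row shifts and turns the commanded pose from where the row before left it, along the tool's axes as they then stand; what a row does not reach is not made up. The controller multiplies each number of a shift by 0.02 m and each number of a turn by 360 degrees. A row lasts 1/12 s, in which the tool goes at most 41.7 mm and 7.16 degrees, less where a joint would pass 70% of its speed; a pose out of reach is approached as far as the arm can. A call with a number of a shift or a turn outside -1 to 1 is refused whole. A call with a gripper value outside its range is refused whole. The fingers move at their own pace and stop on an object; "grip_force" is the grip in N (left out, the last holds). Time passes only in rows, so rows that do not move let the fingers close, or fill a call up. It gives the time, the measured TCP pose, the force, the opening and the grip force at its end, in the units of the state.
- r.observe(): the state, without advancing time (a new reading comes with each control period).
- r.capture(name): name is "scene" or "top"; returns the picture (384x512x3 uint8, blue, green, red); there is no depth.
- r.camera_params(name): a dict with "mtx" (3x3 intrinsics, pixels), "k1" (the pictures are not rectified: a ray, as slopes to the right and down, at radius r is drawn at 1 + k1 r^2 times it, then the intrinsics apply), "extrinsics" (4x4, takes a point from camera to world coordinates). Camera axes: x right, y down, z forward; pixel columns grow to the right and rows downward; lengths in mm; the calibration is good to about 2 mm. A picture is of the moment at which its call begins. camera_params takes no time and is no camera call.
- r.job_done(): hands the job in; it is judged then, once.
The state is a dict: "time": time; "joint_pos": joint angles; "dq": joint speeds; "effort": joint torques, N m; "ee_pos": TCP position; "orientation": TCP orientation; "ft_force": force on the tool from outside, world axes, zero at the start; "ft_torque": the same for the moment, N m; "grip_width": opening from 0.0 (shut) to 1.0 (fully open); "finger_force": force on a finger pad.
Only numpy, scipy, OpenCV 4.12 (cv2) and the standard library are available. Lean on these libraries where they do the work, as an engineer would, in place of code of your own. Each camera call takes 0.05 s, during which the arm holds its last target. There are 200 camera calls.

## Working session

There is one attempt and no reset: what is moved stays moved. The work goes in short steps, Python scripts to look and compute and a tool call to move; the robot and the scene stay as the last step left them, time stands still between calls to the robot, and variables do not carry over. Pictures are saved under pics/ and viewed, at most 10 in all, crops included, and the job is handed in when it is done.

Besides the shell and the picture viewer there is one more tool, called as name([rows], argument=value, ...), one row to a line, values as JSON. carry_out: Moves the arm, as the interface text tells. Shifts and turns lie within -1 to 1; 1 stands for 0.02 m of shift or 360 degrees of turn. Its arguments: {"type":"object","properties":{"increments":{"type":"array"},"grip_force":{"type":"number"}},"required":["increments"]}

```bash
ls; mkdir -p pics; python3 - <<'E'
from rig import r
import cv2,numpy as np
for n in("scene","top"):
    im=r.capture(n);cv2.imwrite(f"pics/{n}0.png",im)
    p=r.camera_params(n);print(n,np.round(p["mtx"],1).tolist(),p["k1"],np.round(p["extrinsics"],3).tolist())
print(r.observe())
E
```

```text
pics
scene [[359.8, 0.0, 256.2], [0.0, 359.8, 196.8], [0.0, 0.0, 1.0]] 0.004722899152177732 [[-0.73, 0.583, -0.356, 936.659], [0.683, 0.628, -0.372, 353.547], [0.007, -0.515, -0.857, 905.335], [0.0, 0.0, 0.0, 1.0]]
top [[453.6, 0.0, 255.9], [0.0, 453.6, 191.4], [0.0, 0.0, 1.0]] -0.17861171612718998 [[-0.1, -0.974, 0.203, 363.244], [-0.995, 0.098, -0.021, -9.969], [0.0, -0.204, -0.979, 1248.167], [0.0, 0.0, 0.0, 1.0]]
{'time': 0.1, 'joint_pos': array([-1.03392127e+00,  3.59294305e-01,  1.11595391e-02, -2.97774185e-04,
       -1.22412458e+00, -2.88086448e-01]), 'dq': array([ 0.00126999, -0.0017836 ,  0.0023214 ,  0.00039564, -0.00072471,
        0.00117295]), 'effort': array([-1.34162237e-03, -5.84163845e+01,  2.93748289e+01,  7.01553494e+00,
        1.01256953e-02, -5.83596693e-05]), 'ee_pos': array([ 166.05602042, -653.79962107,  225.73582706]), 'orientation': array([-1.24023409e-01,  9.92279013e-01,  7.26279228e-04, -1.64999231e-04]), 'ft_force': array([ 0.04210693, -0.42424192, -0.2069992 ]), 'ft_torque': array([-0.00285138,  0.05385708,  0.04516994]), 'finger_force': 0.0, 'grip_width': 0.9986721352525126}
```

View pics/top0.png

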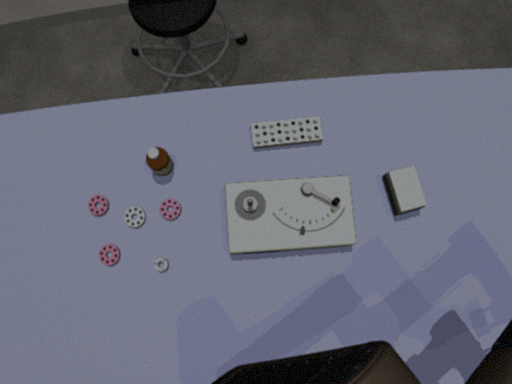

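View pics/scene0.png

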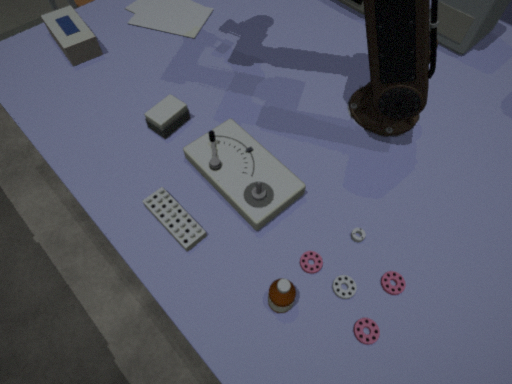

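The top view shows the mixer around (290,215), with the post at (250,204), the knob at (336,202) and the index marker at (303,230). There are four rings: pink at (98,206), (171,210) and (109,255), and plain grey with dark wells at (134,217). The grey one fits "plain aluminium", so it is the disc. The small ring at (161,265) is the collar. I'll confirm both in a crop.

```bash
cat > h.py <<'E'
from rig import r
import cv2,numpy as np
def ray(n,uv):
    p=r.camera_params(n);E=np.array(p["extrinsics"])
    s=cv2.undistortPoints(np.array([[uv]],float),np.array(p["mtx"]),np.array([p["k1"],0,0,0.]))[0,0]
    return E[:3,3],E[:3,:3]@np.array([s[0],s[1],1.])
def plane(n,uv,z):
    o,d=ray(n,uv);return o+d*(z-o[2])/d[2]
def proj(n,P):
    p=r.camera_params(n);W=np.linalg.inv(np.array(p["extrinsics"]))
    return cv2.projectPoints(np.array([P],float),cv2.Rodrigues(W[:3,:3])[0],W[:3,3],np.array(p["mtx"]),np.array([p["k1"],0,0,0.]))[0].ravel()
def blobs(n,mask,lo,hi,z,box=None):
    """centroids of filled outer contours in a mask, cast onto height z"""
    if box: m=np.zeros_like(mask);x,y,X,Y=box;m[y:Y,x:X]=mask[y:Y,x:X];mask=m
    out=[]
    for c in cv2.findContours(mask,cv2.RETR_EXTERNAL,cv2.CHAIN_APPROX_NONE)[0]:
        a=cv2.contourArea(c)
        if lo<a<hi:
            w=plane
            M=cv2.moments(c);uv=(M["m10"]/a,M["m01"]/a)
            out.append((np.round(uv,1),a,np.round(plane(n,uv,z),1)))
    return out
E
python3 - <<'E'
from h import *
t=cv2.imread("pics/top0.png");s=cv2.imread("pics/scene0.png")
a=cv2.resize(t[185:275,85:205],(0,0),fx=3.3,fy=3.3,interpolation=2);b=cv2.resize(t[170:260,220:360],(0,0),fx=2.8,fy=2.8,interpolation=2)
c=cv2.resize(s[220:310,330:390],(0,0),fx=3.3,fy=3.3,interpolation=2);d=cv2.resize(s[115:230,180:310],(0,0),fx=2.6,fy=2.6,interpolation=2)
W=np.zeros((600,800,3),np.uint8)
for im,(x,y) in((a,(0,0)),(b,(400,0)),(c,(0,300)),(d,(400,300))):
    im=im[:300,:400];W[y:y+im.shape[0],x:x+im.shape[1]]=im
cv2.imwrite("pics/crop.png",W)
for n,im in(("top",t),("scene",s)):
    h=cv2.cvtColor(im,cv2.COLOR_BGR2HSV)
    pts={"top":[(120,240),(134,209),(161,258),(126,217),(290,240),(200,300)],"scene":[(330,240),(344,277),(358,228),(240,190)]}[n]
    for p in pts: print(n,p,h[p[1],p[0]])
E
```

```text
top (120, 240) [113  41 142]
top (134, 209) [105   6  91]
top (161, 258) [ 90   4 140]
top (126, 217) [ 80   6 128]
top (290, 240) [ 90   5 143]
top (200, 300) [115  55 143]
scene (330, 240) [115  58 136]
scene (344, 277) [ 96  13 102]
scene (358, 228) [110  28 135]
scene (240, 190) [ 96   9 136]
```

View pics/crop.png

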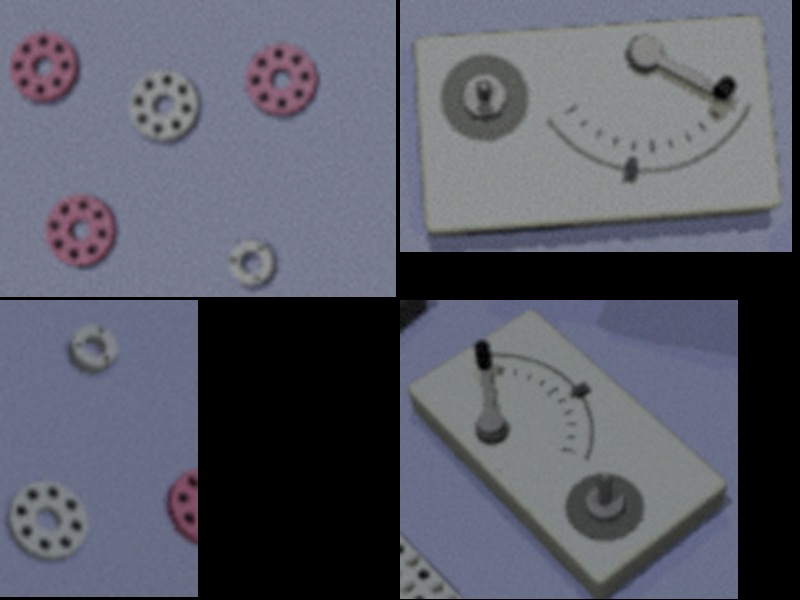

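The crop confirms it. The grey ring with eight dark wells is the disc and the small grey ring with three dots is the collar, with the other rings clearly pink. The lever knob is at about (336,202) and the marker at about (303,230). Now I'll measure.

```bash
python3 - <<'E'
from h import *
I={n:r.capture(n) for n in("top","scene")}
for k in range(4):
    for n in I: I[n]=I[n].astype(float)+r.capture(n)
I={n:np.clip(v/5,0,255).astype(np.uint8) for n,v in I.items()}
for n in I:
    cv2.imwrite(f"pics/avg_{n}.png",I[n])
    h=cv2.cvtColor(I[n],cv2.COLOR_BGR2HSV); low=((h[...,1]<26)&(h[...,2]>50)).astype(np.uint8)*255
    B={"top":dict(disc=(118,200,152,235),col=(150,254,175,276),mix=(215,165,365,260),ring=(228,185,272,225),mk=(290,222,312,240),kn=(328,190,346,212)),
       "scene":dict(disc=(328,270,360,302),col=(346,222,370,245),mix=(175,115,310,230),ring=(240,175,278,212),mk=(243,143,258,158),kn=(205,126,220,146))}[n]
    print(n,"disc",blobs(n,low,100,1500,8,B["disc"])); print("collar",blobs(n,low,40,600,10,B["col"]))
    dark=((h[...,2]<80)&(h[...,1]<60)).astype(np.uint8)*255
    x,y,X,Y=B["disc"]
    g=h[...,2]
    w=blobs(n,((g<95)).astype(np.uint8)*255,2,60,14,B["disc"]);
    print("wells",len(w),[ (v[0].tolist(),v[1],v[2][:2].tolist()) for v in w])
    print("ring",blobs(n,(g<108).astype(np.uint8)*255,150,2000,60,B["ring"]))
    print("marker",blobs(n,(g<95).astype(np.uint8)*255,8,300,66,B["mk"]))
    print("knob",blobs(n,(g<60).astype(np.uint8)*255,8,300,97,B["kn"]))
    m=np.zeros_like(low);x,y,X,Y=B["mix"];m[y:Y,x:X]=low[y:Y,x:X]
    c=max(cv2.findContours(m,0,1)[0],key=cv2.contourArea)
    q=cv2.approxPolyDP(cv2.convexHull(c),4,True)[:,0];print("mix",[(p.tolist(),np.round(plane(n,p,60)[:2]).tolist()) for p in q])
E
```

```text
top disc [(array([134.2, 216.5]), 324.0, array([582.9, 309.8,   8. ]))]
collar [(array([160.9, 264.1]), 126.5, array([443.8, 242.3,  10. ]))]
wells 4 [([141.1, 224.2], 5.5, [558.2, 289.8]), ([132.2, 215.5], 3.0, [585.2, 313.8]), ([139.9, 211.9], 2.5, [593.3, 291.3]), ([135.1, 208.9], 2.5, [603.1, 304.4])]
ring [(array([249.7, 204.5]), 681.0, array([575.6, -15.3,  60. ]))]
marker [(array([302. , 230.3]), 26.0, array([ 492.2, -145. ,   66. ]))]
knob [(array([335.1, 201.6]), 36.0, array([ 554.3, -236.2,   97. ]))]
mix [([349, 177], [624.0, -291.0]), ([355, 243], [445.0, -282.0]), ([229, 251], [458.0, 51.0]), ([226, 183], [640.0, 42.0])]
scene disc [(array([343.9, 286.5]), 386.5, array([582. , 308.3,   8. ]))]
collar [(array([357.8, 234.5]), 124.0, array([443.1, 241.3,  10. ]))]
wells 10 [([349.4, 292.9], 4.5, [587.0, 328.5]), ([343.1, 293.6], 4.5, [599.9, 318.9]), ([337.6, 289.9], 4.5, [602.7, 303.6]), ([336.3, 294.3], 4.5, [613.6, 308.4]), ([352.9, 288.1], 3.5, [571.0, 326.7]), ([345.7, 284.3], 2.5, [576.6, 308.2]), ([336.0, 283.5], 4.0, [593.1, 290.1]), ([351.1, 281.6], 4.5, [561.4, 313.0]), ([345.9, 278.1], 3.5, [563.8, 298.2]), ([339.3, 278.5], 5.0, [577.0, 287.4])]
ring [(array([258.4, 194.4]), 591.0, array([575.7, -15.5,  60. ]))]
marker [(array([248.9, 149.6]), 26.0, array([ 492.6, -144.7,   66. ]))]
knob [(array([211.5, 136.1]), 41.5, array([ 555.2, -237.1,   97. ]))]
mix [([229, 119], [453.0, -281.0]), ([304, 184], [459.0, 47.0]), ([302, 194], [487.0, 65.0]), ([258, 229], [649.0, 61.0]), ([183, 150], [634.0, -280.0])]
```

The two views agree to within 2 mm: disc (582.5,309), collar (443.5,241.8), post (575.6,-15.4), knob (554.7,-236.6), marker (492.5,-145). The sizes check too. The knob is 79 from the pivot (should be 80) and the marker about 110 (should be 113). I'll start moving towards the disc.

carry_out([
  {"hand":0,"x":-0.77,"y":1,"z":0,"turn":0},
  {"hand":0,"x":-0.77,"y":1,"z":0,"turn":0},
  {"hand":0,"x":-0.77,"y":1,"z":0,"turn":0},
  {"hand":0,"x":-0.77,"y":1,"z":0,"turn":0},
  {"hand":0,"x":-0.77,"y":1,"z":0,"turn":0},
], grip_force=20)

```text
time: 1.02
ee_pos: [216.4, -537.3, 226.6]
orientation: [-0.124, 0.992, -0.0, 0.0]
ft_force: [1.0, -0.7, -0.2]
grip_width: 0.993
finger_force: 0.0
```

carry_out([
  {"hand":0,"x":-0.77,"y":1,"z":0,"turn":0},
  {"hand":0,"x":-0.77,"y":1,"z":0,"turn":0},
  {"hand":0,"x":-0.77,"y":1,"z":0,"turn":0},
  {"hand":0,"x":-0.77,"y":1,"z":0,"turn":0},
  {"hand":0,"x":-0.77,"y":1,"z":0,"turn":0},
])

```text
time: 1.43
ee_pos: [266.5, -421.4, 226.8]
orientation: [-0.124, 0.992, -0.0, 0.0]
ft_force: [0.6, 0.2, 0.4]
grip_width: 0.995
finger_force: 0.0
```

carry_out([
  {"hand":0,"x":-0.77,"y":1,"z":0,"turn":0},
  {"hand":0,"x":-0.77,"y":1,"z":0,"turn":0},
  {"hand":0,"x":-0.77,"y":1,"z":0,"turn":0},
  {"hand":0,"x":-0.77,"y":1,"z":0,"turn":0},
  {"hand":0,"x":-0.77,"y":1,"z":0,"turn":0},
])

```text
time: 1.85
ee_pos: [316.5, -305.5, 226.9]
orientation: [-0.124, 0.992, -0.0, 0.0]
ft_force: [0.5, -0.2, 0.6]
grip_width: 0.998
finger_force: 0.0
```

carry_out([
  {"hand":0,"x":-0.77,"y":1,"z":0,"turn":0},
  {"hand":0,"x":-0.77,"y":1,"z":0,"turn":0},
  {"hand":0,"x":-0.77,"y":1,"z":0,"turn":0},
  {"hand":0,"x":-0.77,"y":1,"z":0,"turn":0},
  {"hand":0,"x":-0.77,"y":1,"z":0,"turn":0},
])

```text
time: 2.27
ee_pos: [366.5, -189.5, 226.9]
orientation: [-0.124, 0.992, -0.0, 0.001]
ft_force: [-0.1, -0.1, 0.3]
grip_width: 1.004
finger_force: 0.0
```

```bash
cat >> h.py <<'E'
def plan(tx,ty,tz,rows,turn=0.,trows=0):
    """tool-frame shifts (units of 20 mm) to reach a point, spread evenly over rows; turn in deg over trows"""
    from scipy.spatial.transform import Rotation as Ro
    s=r.observe();R=Ro.from_quat(s["orientation"]);d=(np.array([tx,ty,tz])-s["ee_pos"])/rows
    print("at",np.round(s["ee_pos"],1),"yaw of y",round(np.degrees(np.arctan2(*R.as_matrix()[1::-1,1])),2),"t",round(s["time"],2),"q6",round(s["joint_pos"][5],2))
    for k in range(rows if turn else 1):
        print(np.round(R.inv().apply(d)/20,3), round(turn/360/trows,4) if k<trows else 0)
        if k<trows: R=R*Ro.from_rotvec([0,0,np.radians(turn/trows)])
E
python3 -c "
from h import *
plan(582.5,309,90,20,-106,15)"
```

```text
at [ 366.5 -189.5  226.9] yaw of y 104.25 t 2.27 q6 -1.33
[-0.83   1.075  0.343] -0.0196
[-0.956  0.965  0.343] -0.0196
[-1.067  0.84   0.343] -0.0196
[-1.162  0.702  0.343] -0.0196
[-1.24   0.554  0.343] -0.0196
[-1.299  0.397  0.343] -0.0196
[-1.338  0.234  0.343] -0.0196
[-1.356  0.068  0.343] -0.0196
[-1.354 -0.099  0.343] -0.0196
[-1.332 -0.265  0.343] -0.0196
[-1.289 -0.427  0.343] -0.0196
[-1.227 -0.582  0.343] -0.0196
[-1.146 -0.729  0.343] -0.0196
[-1.047 -0.864  0.343] -0.0196
[-0.933 -0.987  0.343] -0.0196
[-0.805 -1.094  0.343] 0
[-0.805 -1.094  0.343] 0
[-0.805 -1.094  0.343] 0
[-0.805 -1.094  0.343] 0
[-0.805 -1.094  0.343] 0
```

carry_out([
  {"hand":0,"x":-0.66,"y":0.86,"z":0.27,"turn":-0.0196},
  {"hand":0,"x":-0.76,"y":0.77,"z":0.27,"turn":-0.0196},
  {"hand":0,"x":-0.85,"y":0.67,"z":0.27,"turn":-0.0196},
  {"hand":0,"x":-0.93,"y":0.56,"z":0.27,"turn":-0.0196},
  {"hand":0,"x":-0.99,"y":0.44,"z":0.27,"turn":-0.0196},
])

```text
time: 2.68
ee_pos: [409.6, -90.1, 199.7]
orientation: [-0.422, 0.907, -0.0, 0.001]
ft_force: [-0.7, -0.6, -0.7]
grip_width: 0.999
finger_force: 0.0
```

carry_out([
  {"hand":0,"x":-1,"y":0.32,"z":0.27,"turn":-0.0196},
  {"hand":0,"x":-1,"y":0.19,"z":0.27,"turn":-0.0196},
  {"hand":0,"x":-1,"y":0.05,"z":0.27,"turn":-0.0196},
  {"hand":0,"x":-1,"y":-0.08,"z":0.27,"turn":-0.0196},
  {"hand":0,"x":-1,"y":-0.21,"z":0.27,"turn":-0.0196},
])

```text
time: 3.1
ee_pos: [450.0, 3.3, 172.6]
orientation: [-0.677, 0.736, -0.0, 0.0]
ft_force: [1.0, -0.7, 0.5]
grip_width: 1.003
finger_force: 0.0
```

carry_out([
  {"hand":0,"x":-1,"y":-0.34,"z":0.27,"turn":-0.0196},
  {"hand":0,"x":-0.98,"y":-0.47,"z":0.27,"turn":-0.0196},
  {"hand":0,"x":-0.92,"y":-0.58,"z":0.27,"turn":-0.0196},
  {"hand":0,"x":-0.84,"y":-0.69,"z":0.27,"turn":-0.0196},
  {"hand":0,"x":-0.75,"y":-0.79,"z":0.27,"turn":-0.0196},
])

```text
time: 3.52
ee_pos: [493.3, 102.5, 145.5]
orientation: [0.868, -0.497, 0.0, -0.0]
ft_force: [-0.2, 0.0, 1.0]
grip_width: 0.998
finger_force: 0.0
```

```bash
python3 -c "
from h import *
plan(582.5,309,90,10)"
```

```text
at [493.3 102.5 145.5] yaw of y -149.54 t 3.52 q6 -0.06
[-0.664 -0.908  0.278] 0
```

carry_out([
  {"hand":0,"x":-0.66,"y":-0.91,"z":0.28,"turn":0},
  {"hand":0,"x":-0.66,"y":-0.91,"z":0.28,"turn":0},
  {"hand":0,"x":-0.66,"y":-0.91,"z":0.28,"turn":0},
  {"hand":0,"x":-0.66,"y":-0.91,"z":0.28,"turn":0},
  {"hand":0,"x":-0.66,"y":-0.91,"z":0.28,"turn":0},
])

```text
time: 3.93
ee_pos: [539.0, 205.2, 117.4]
orientation: [0.866, -0.499, 0.0, -0.0]
ft_force: [0.5, -0.0, -0.4]
grip_width: 1.003
finger_force: 0.0
```

carry_out([
  {"hand":0,"x":-0.66,"y":-0.91,"z":0.28,"turn":0},
  {"hand":0,"x":-0.66,"y":-0.91,"z":0.28,"turn":0},
  {"hand":0,"x":-0.66,"y":-0.91,"z":0.28,"turn":0},
  {"hand":0,"x":-0.68,"y":-0.91,"z":0.28,"turn":0},
  {"hand":0,"x":-0.68,"y":-0.91,"z":0.28,"turn":0},
])

```text
time: 4.35
ee_pos: [584.2, 308.6, 89.3]
orientation: [0.866, -0.499, 0.0, -0.0]
ft_force: [0.5, 0.2, 0.5]
grip_width: 1.0
finger_force: 0.0
```

```bash
python3 -c "
from h import *
plan(582.5,309,4,5)
for n in('top','scene'):cv2.imwrite(f'pics/{n}1.png',r.capture(n))
t=cv2.imread('pics/top1.png')[130:280,60:220];s=cv2.imread('pics/scene1.png')[180:350,250:420]
W=np.hstack([cv2.resize(t,(400,375)),cv2.resize(s,(375,375))]);cv2.imwrite('pics/c1.png',W)"
```

```text
at [584.2 308.6  89.3] yaw of y -149.9 t 4.35 q6 -0.26
[-0.012  0.013  0.853] 0
```

View pics/c1.png

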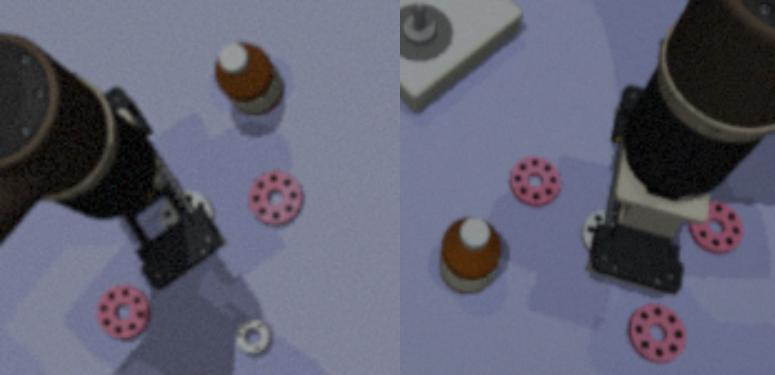

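The crop shows the gripper straddling the grey disc, clear of the bottle and the pink rings. I'll go down, grip and lift.

carry_out([
  {"hand":0,"x":-0.06,"y":0.06,"z":1,"turn":0},
  {"hand":0,"x":0,"y":0,"z":1,"turn":0},
  {"hand":0,"x":0,"y":0,"z":1,"turn":0},
  {"hand":0,"x":0,"y":0,"z":0.85,"turn":0},
  {"hand":0,"x":0,"y":0,"z":0.4,"turn":0},
])

```text
time: 4.87
ee_pos: [580.9, 306.7, 2.4]
orientation: [0.866, -0.5, -0.001, 0.001]
ft_force: [-0.1, 0.2, 0.1]
grip_width: 1.003
finger_force: 0.0
```

carry_out([
  {"hand":1,"x":0,"y":0,"z":0,"turn":0},
  {"hand":1,"x":0,"y":0,"z":0,"turn":0},
  {"hand":1,"x":0,"y":0,"z":0,"turn":0},
  {"hand":1,"x":0,"y":0,"z":0,"turn":0},
  {"hand":1,"x":0,"y":0,"z":0,"turn":0},
], grip_force=25)

```text
time: 5.28
ee_pos: [582.7, 308.5, 5.8]
orientation: [0.866, -0.499, 0.0, -0.001]
ft_force: [0.0, 0.0, 1.0]
grip_width: 0.686
finger_force: 0.8
```

carry_out([
  {"hand":1,"x":0,"y":0,"z":0,"turn":0},
  {"hand":1,"x":0,"y":0,"z":0,"turn":0},
  {"hand":1,"x":0,"y":0,"z":0,"turn":0},
  {"hand":1,"x":0,"y":0,"z":0,"turn":0},
  {"hand":1,"x":0,"y":0,"z":-0.2,"turn":0},
])

```text
time: 5.7
ee_pos: [581.9, 307.9, 8.5]
orientation: [0.866, -0.499, -0.0, 0.0]
ft_force: [0.0, -1.0, -1.0]
grip_width: 0.662
finger_force: 25.0
```

carry_out([
  {"hand":1,"x":0,"y":0,"z":-0.8,"turn":0},
  {"hand":1,"x":0,"y":0,"z":-1,"turn":0},
  {"hand":1,"x":0,"y":0,"z":-1,"turn":0},
  {"hand":1,"x":0,"y":0,"z":-1,"turn":0},
  {"hand":1,"x":0,"y":0,"z":-1,"turn":0},
])

```text
time: 6.12
ee_pos: [581.8, 307.8, 105.4]
orientation: [0.866, -0.499, -0.0, 0.0]
ft_force: [0.3, 0.4, -0.4]
grip_width: 0.66
finger_force: 25.0
```

```bash
python3 -c "
from h import *
plan(575.6,-15.4,165,15)"
```

```text
at [581.8 307.8 105.4] yaw of y -149.91 t 6.12 q6 -0.26
[ 0.922  0.558 -0.198] 0
```

carry_out([
  {"hand":1,"x":0.92,"y":0.56,"z":-0.4,"turn":0},
  {"hand":1,"x":0.92,"y":0.56,"z":-0.4,"turn":0},
  {"hand":1,"x":0.92,"y":0.56,"z":-0.4,"turn":0},
  {"hand":1,"x":0.92,"y":0.56,"z":-0.4,"turn":0},
  {"hand":1,"x":0.92,"y":0.56,"z":-0.4,"turn":0},
])

```text
time: 6.53
ee_pos: [579.3, 198.9, 144.8]
orientation: [0.866, -0.499, -0.0, 0.0]
ft_force: [0.6, -0.6, -1.5]
grip_width: 0.661
finger_force: 25.0
```

carry_out([
  {"hand":1,"x":0.92,"y":0.56,"z":-0.2,"turn":0},
  {"hand":1,"x":0.92,"y":0.56,"z":-0.2,"turn":0},
  {"hand":1,"x":0.92,"y":0.56,"z":-0.2,"turn":0},
  {"hand":1,"x":0.92,"y":0.56,"z":-0.2,"turn":0},
  {"hand":1,"x":0.92,"y":0.56,"z":0,"turn":0},
])

```text
time: 6.95
ee_pos: [577.4, 91.4, 161.4]
orientation: [0.866, -0.499, 0.0, -0.0]
ft_force: [0.7, 0.1, 0.1]
grip_width: 0.659
finger_force: 25.0
```

carry_out([
  {"hand":1,"x":0.92,"y":0.56,"z":0,"turn":0},
  {"hand":1,"x":0.92,"y":0.56,"z":0,"turn":0},
  {"hand":1,"x":0.92,"y":0.56,"z":0,"turn":0},
  {"hand":1,"x":0.92,"y":0.56,"z":0,"turn":0},
  {"hand":1,"x":0.92,"y":0.56,"z":0,"turn":0},
])

```text
time: 7.37
ee_pos: [574.6, -16.4, 160.5]
orientation: [0.866, -0.499, -0.0, 0.0]
ft_force: [-0.4, -0.3, -1.4]
grip_width: 0.662
finger_force: 25.0
```

carry_out([
  {"hand":1,"x":0,"y":0,"z":0,"turn":0},
  {"hand":1,"x":0,"y":0,"z":0,"turn":0},
  {"hand":1,"x":0,"y":0,"z":0,"turn":0},
  {"hand":1,"x":0,"y":0,"z":0,"turn":0},
  {"hand":1,"x":0,"y":0,"z":0,"turn":0},
])

```text
time: 7.78
ee_pos: [575.1, -14.4, 160.5]
orientation: [0.867, -0.499, -0.0, -0.0]
ft_force: [0.0, 0.2, -0.6]
grip_width: 0.662
finger_force: 25.0
```

```bash
python3 -c "
from h import *
plan(575.6,-15.4,130,1)
print([np.round(r.observe()['ee_pos'],1)])
I={n:np.mean([r.capture(n).astype(float) for k in range(4)],0).astype(np.uint8) for n in('top','scene')}
print([np.round(r.observe()['ee_pos'],1)])
for n in I:cv2.imwrite(f'pics/{n}2.png',I[n])
print(proj('top',[575.6,-15.4,165]),proj('scene',[575.6,-15.4,165]))
t=I['top'][150:250,190:310];s=I['scene'][130:230,200:310]
W=np.hstack([cv2.resize(t,(420,350),interpolation=2),cv2.resize(s,(380,350),interpolation=2)]);cv2.imwrite('pics/c2.png',W)"
```

```text
at [575.1 -14.4 160.5] yaw of y -149.86 t 7.78 q6 0.21
[0.055 0.005 1.526] 0
[array([575.1, -14.4, 160.5])]
[array([575.2, -14.9, 160.6])]
[249.17957329 196.91596361] [258.91189383 172.49950313]
```

View pics/c2.png

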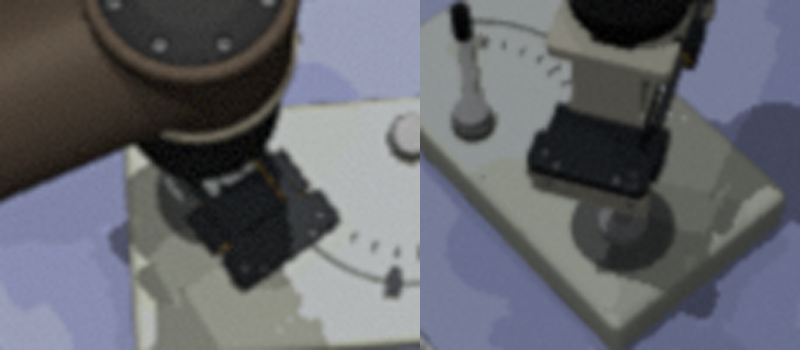

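The crop shows the gripper over the post with the disc hidden behind the fingers. The opening holds at about 58 mm under 25 N, so it is still held. I'll lower it in stages and watch the force.

carry_out([
  {"hand":1,"x":0.04,"y":0,"z":0.6,"turn":0},
  {"hand":1,"x":0,"y":0,"z":0.6,"turn":0},
  {"hand":1,"x":0,"y":0,"z":0.4,"turn":0},
  {"hand":1,"x":0,"y":0,"z":0.3,"turn":0},
  {"hand":1,"x":0,"y":0,"z":0.3,"turn":0},
])

```text
time: 8.6
ee_pos: [575.6, -15.8, 116.1]
orientation: [0.866, -0.499, -0.0, 0.0]
ft_force: [-0.3, 0.0, -1.5]
grip_width: 0.663
finger_force: 25.0
```

carry_out([
  {"hand":1,"x":0,"y":0,"z":0.15,"turn":0},
  {"hand":1,"x":0,"y":0,"z":0.15,"turn":0},
  {"hand":1,"x":0,"y":0,"z":0.15,"turn":0},
  {"hand":1,"x":0,"y":0,"z":0.15,"turn":0},
  {"hand":1,"x":0,"y":0,"z":0,"turn":0},
])

```text
time: 9.02
ee_pos: [575.3, -15.8, 104.1]
orientation: [0.866, -0.499, -0.0, 0.0]
ft_force: [-0.2, 0.9, -0.5]
grip_width: 0.662
finger_force: 25.0
```

The disc bottom is at about 100 mm, below the post tip at 122, with no contact force. It is threaded, so I'll keep lowering.

carry_out([
  {"hand":1,"x":0,"y":0,"z":0.35,"turn":0},
  {"hand":1,"x":0,"y":0,"z":0.35,"turn":0},
  {"hand":1,"x":0,"y":0,"z":0.3,"turn":0},
  {"hand":1,"x":0,"y":0,"z":0.15,"turn":0},
  {"hand":1,"x":0,"y":0,"z":0.1,"turn":0},
])

```text
time: 9.43
ee_pos: [575.2, -15.9, 78.7]
orientation: [0.866, -0.499, -0.0, 0.0]
ft_force: [-0.9, -0.1, -0.4]
grip_width: 0.659
finger_force: 25.0
```

carry_out([
  {"hand":1,"x":0,"y":0,"z":0.05,"turn":0},
  {"hand":1,"x":0,"y":0,"z":0.05,"turn":0},
  {"hand":1,"x":0,"y":0,"z":0.03,"turn":0},
  {"hand":1,"x":0,"y":0,"z":0,"turn":0},
  {"hand":1,"x":0,"y":0,"z":0,"turn":0},
])

```text
time: 9.85
ee_pos: [575.6, -15.8, 77.7]
orientation: [0.866, -0.499, 0.0, -0.0]
ft_force: [-2.5, 0.4, 4.6]
grip_width: 0.662
finger_force: 25.0
```

Contact of 4.6 N at the expected seat height. I'll release and rise.

carry_out([
  {"hand":0,"x":0,"y":0,"z":0,"turn":0},
  {"hand":0,"x":0,"y":0,"z":0,"turn":0},
  {"hand":0,"x":0,"y":0,"z":0,"turn":0},
  {"hand":0,"x":0,"y":0,"z":0,"turn":0},
  {"hand":0,"x":0,"y":0,"z":0,"turn":0},
])

```text
time: 10.27
ee_pos: [575.6, -15.7, 76.9]
orientation: [0.866, -0.499, 0.0, 0.0]
ft_force: [-0.4, 0.3, 0.3]
grip_width: 0.966
finger_force: 0.0
```

carry_out([
  {"hand":0,"x":0,"y":0,"z":-0.3,"turn":0},
  {"hand":0,"x":0,"y":0,"z":-0.8,"turn":0},
  {"hand":0,"x":0,"y":0,"z":-1,"turn":0},
  {"hand":0,"x":0,"y":0,"z":-1,"turn":0},
  {"hand":0,"x":0,"y":0,"z":-1,"turn":0},
])

```text
time: 10.68
ee_pos: [575.5, -15.8, 160.2]
orientation: [0.866, -0.499, -0.0, 0.0]
ft_force: [-0.3, 0.4, 0.1]
grip_width: 0.995
finger_force: 0.0
```

```bash
python3 -c "
from h import *
plan(443.5,241.8,100,15)"
```

```text
at [575.5 -15.8 160.2] yaw of y -149.9 t 10.68 q6 0.21
[-0.964 -0.05   0.201] 0
```

carry_out([
  {"hand":0,"x":-0.96,"y":-0.05,"z":0,"turn":0},
  {"hand":0,"x":-0.96,"y":-0.05,"z":0,"turn":0},
  {"hand":0,"x":-0.96,"y":-0.05,"z":0,"turn":0},
  {"hand":0,"x":-0.96,"y":-0.05,"z":0.2,"turn":0},
  {"hand":0,"x":-0.96,"y":-0.05,"z":0.2,"turn":0},
])

```text
time: 11.1
ee_pos: [531.6, 70.6, 151.6]
orientation: [0.866, -0.499, 0.0, -0.0]
ft_force: [-0.3, -0.1, 0.4]
grip_width: 0.997
finger_force: 0.0
```

carry_out([
  {"hand":0,"x":-0.96,"y":-0.05,"z":0.3,"turn":0},
  {"hand":0,"x":-0.96,"y":-0.05,"z":0.3,"turn":0},
  {"hand":0,"x":-0.96,"y":-0.05,"z":0.3,"turn":0},
  {"hand":0,"x":-0.96,"y":-0.05,"z":0.3,"turn":0},
  {"hand":0,"x":-0.96,"y":-0.05,"z":0.3,"turn":0},
])

```text
time: 11.52
ee_pos: [487.6, 156.3, 121.2]
orientation: [0.866, -0.499, 0.0, -0.0]
ft_force: [-0.1, -0.4, -0.1]
grip_width: 1.0
finger_force: 0.0
```

carry_out([
  {"hand":0,"x":-0.96,"y":-0.05,"z":0.3,"turn":0},
  {"hand":0,"x":-0.96,"y":-0.05,"z":0.3,"turn":0},
  {"hand":0,"x":-0.96,"y":-0.05,"z":0.3,"turn":0},
  {"hand":0,"x":-0.96,"y":-0.05,"z":0.3,"turn":0},
  {"hand":0,"x":-0.96,"y":-0.05,"z":0.2,"turn":0},
])

```text
time: 11.93
ee_pos: [443.6, 241.7, 92.9]
orientation: [0.866, -0.499, -0.0, -0.0]
ft_force: [-0.7, 0.2, 0.1]
grip_width: 1.0
finger_force: 0.0
```

```bash
python3 -c "
from h import *
plan(443.5,241.8,5,5)
I={n:np.mean([r.capture(n).astype(float) for k in range(4)],0).astype(np.uint8) for n in('top','scene')}
for n in I:cv2.imwrite(f'pics/{n}3.png',I[n])
print(np.round(r.observe()['ee_pos'],1))
for n in I:
  print(n,'foot/disc top/post tip',[np.round(proj(n,[575.6,-15.4,z]),1) for z in(72,86,122)])
  h=cv2.cvtColor(I[n],cv2.COLOR_BGR2HSV)
t=I['top'][165:260,210:360];s=I['scene'][150:230,210:310]
W=np.hstack([cv2.resize(t,(450,285),interpolation=2),cv2.resize(s,(350,285),interpolation=2)]);cv2.imwrite('pics/c3.png',W)"
```

```text
at [443.6 241.7  92.9] yaw of y -149.9 t 11.93 q6 -0.36
[-0.001  0.001  0.879] 0
[444.5 240.5  93.3]
top foot/disc top/post tip [array([249.7, 203.7]), array([249.6, 202.7]), array([249.4, 200.2])]
scene foot/disc top/post tip [array([258.5, 192.1]), array([258.5, 189.3]), array([258.7, 182. ])]
```

View pics/c3.png

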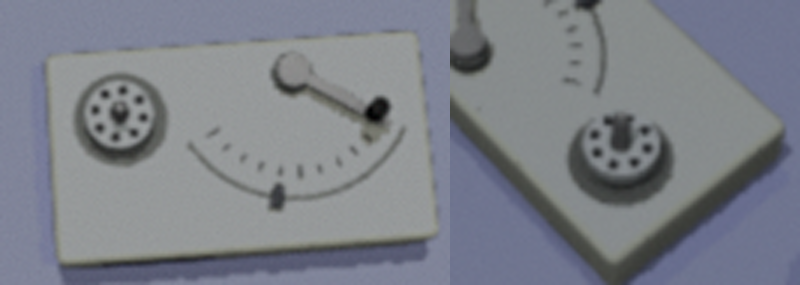

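The disc lies flat around the post, at about (250,203) in the top view. Lever and marker are unchanged. Now the collar.

carry_out([
  {"hand":0,"x":0,"y":0,"z":1,"turn":0},
  {"hand":0,"x":0,"y":0,"z":1,"turn":0},
  {"hand":0,"x":0,"y":0,"z":1,"turn":0},
  {"hand":0,"x":0,"y":0,"z":1,"turn":0},
  {"hand":0,"x":0,"y":0,"z":0.4,"turn":0},
])

```text
time: 12.75
ee_pos: [443.5, 239.4, 3.0]
orientation: [0.866, -0.5, -0.0, 0.001]
ft_force: [-0.1, 0.4, -1.0]
grip_width: 1.003
finger_force: 0.0
```

carry_out([
  {"hand":1,"x":0,"y":0,"z":0,"turn":0},
  {"hand":1,"x":0,"y":0,"z":0,"turn":0},
  {"hand":1,"x":0,"y":0,"z":0,"turn":0},
  {"hand":1,"x":0,"y":0,"z":0,"turn":0},
  {"hand":1,"x":0,"y":0,"z":0,"turn":0},
])

```text
time: 13.17
ee_pos: [444.7, 241.5, 6.0]
orientation: [0.866, -0.499, 0.0, -0.001]
ft_force: [-0.2, -0.2, 0.3]
grip_width: 0.681
finger_force: 0.0
```

carry_out([
  {"hand":1,"x":0,"y":0,"z":0,"turn":0},
  {"hand":1,"x":0,"y":0,"z":0,"turn":0},
  {"hand":1,"x":0,"y":0,"z":0,"turn":0},
  {"hand":1,"x":0,"y":0,"z":0,"turn":0},
  {"hand":1,"x":0,"y":0,"z":0,"turn":0},
])

```text
time: 13.58
ee_pos: [444.2, 241.1, 5.2]
orientation: [0.866, -0.499, 0.0, -0.0]
ft_force: [-1.9, 0.7, 4.1]
grip_width: 0.424
finger_force: 25.0
```

carry_out([
  {"hand":1,"x":0,"y":0,"z":0,"turn":0},
  {"hand":1,"x":0,"y":0,"z":0,"turn":0},
  {"hand":1,"x":0,"y":0,"z":0,"turn":0},
  {"hand":1,"x":0,"y":0,"z":0,"turn":0},
  {"hand":1,"x":0,"y":0,"z":0,"turn":0},
])

```text
time: 14.0
ee_pos: [444.2, 241.0, 5.2]
orientation: [0.866, -0.499, 0.0, -0.0]
ft_force: [-2.4, -0.3, 5.8]
grip_width: 0.424
finger_force: 25.0
```

carry_out([
  {"hand":1,"x":0,"y":0,"z":-0.6,"turn":0},
  {"hand":1,"x":0,"y":0,"z":-1,"turn":0},
  {"hand":1,"x":0,"y":0,"z":-1,"turn":0},
  {"hand":1,"x":0,"y":0,"z":-1,"turn":0},
  {"hand":1,"x":0,"y":0,"z":-1,"turn":0},
])

```text
time: 14.42
ee_pos: [443.9, 240.7, 97.6]
orientation: [0.866, -0.499, -0.0, 0.0]
ft_force: [0.3, -0.3, -0.1]
grip_width: 0.422
finger_force: 25.0
```

carry_out([
  {"hand":1,"x":0.96,"y":0.05,"z":-0.4,"turn":0},
  {"hand":1,"x":0.96,"y":0.05,"z":-0.4,"turn":0},
  {"hand":1,"x":0.96,"y":0.05,"z":-0.4,"turn":0},
  {"hand":1,"x":0.96,"y":0.05,"z":-0.4,"turn":0},
  {"hand":1,"x":0.96,"y":0.05,"z":-0.4,"turn":0},
])

```text
time: 14.83
ee_pos: [488.0, 154.5, 137.1]
orientation: [0.866, -0.499, -0.0, 0.0]
ft_force: [-0.1, 0.3, -0.7]
grip_width: 0.426
finger_force: 25.0
```

carry_out([
  {"hand":1,"x":0.96,"y":0.05,"z":-0.3,"turn":0},
  {"hand":1,"x":0.96,"y":0.05,"z":-0.3,"turn":0},
  {"hand":1,"x":0.96,"y":0.05,"z":-0.3,"turn":0},
  {"hand":1,"x":0.96,"y":0.05,"z":-0.3,"turn":0},
  {"hand":1,"x":0.96,"y":0.05,"z":0,"turn":0},
])

```text
time: 15.25
ee_pos: [532.6, 69.1, 161.9]
orientation: [0.866, -0.499, 0.0, -0.001]
ft_force: [0.4, 0.4, -0.1]
grip_width: 0.425
finger_force: 25.0
```

carry_out([
  {"hand":1,"x":0.96,"y":0.05,"z":0,"turn":0},
  {"hand":1,"x":0.96,"y":0.05,"z":0,"turn":0},
  {"hand":1,"x":0.96,"y":0.05,"z":0,"turn":0},
  {"hand":1,"x":0.96,"y":0.05,"z":0,"turn":0},
  {"hand":1,"x":0.96,"y":0.05,"z":0,"turn":0},
])

```text
time: 15.67
ee_pos: [575.7, -16.7, 160.5]
orientation: [0.866, -0.499, -0.0, 0.0]
ft_force: [0.5, 0.5, -0.3]
grip_width: 0.421
finger_force: 25.0
```

carry_out([
  {"hand":1,"x":0,"y":0,"z":0,"turn":0},
  {"hand":1,"x":0,"y":0,"z":0,"turn":0},
  {"hand":1,"x":0,"y":0,"z":0,"turn":0},
  {"hand":1,"x":0,"y":0,"z":0,"turn":0},
  {"hand":1,"x":0,"y":0,"z":0,"turn":0},
])

```text
time: 16.08
ee_pos: [575.3, -15.1, 161.0]
orientation: [0.867, -0.499, -0.0, -0.0]
ft_force: [0.0, 0.6, -0.9]
grip_width: 0.421
finger_force: 25.0
```

```bash
python3 -c "
from h import *
plan(575.6,-15.6,128,1)
r.capture('top');print(np.round(r.observe()['ee_pos'],1))
im=r.capture('scene');print(np.round(r.observe()['ee_pos'],1))
cv2.imwrite('pics/c4.png',cv2.resize(im[130:230,200:320],(600,500),interpolation=2))"
```

```text
at [575.3 -15.1 161. ] yaw of y -149.86 t 16.08 q6 0.21
[3.00e-02 1.00e-03 1.65e+00] 0
[575.4 -15.1 161.1]
[575.4 -15.1 161.1]
```

View pics/c4.png

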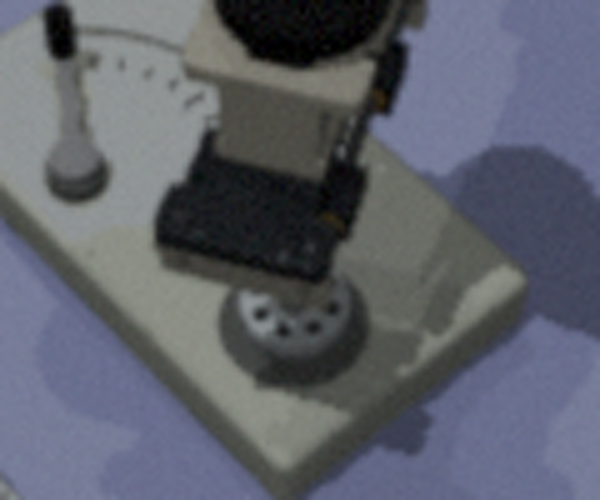

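The crop shows the disc seated below and the collar hidden in the fingers; the width of about 37 mm says it is held. Lowering.

carry_out([
  {"hand":1,"x":0.02,"y":0,"z":0.6,"turn":0},
  {"hand":1,"x":0,"y":0,"z":0.6,"turn":0},
  {"hand":1,"x":0,"y":0,"z":0.3,"turn":0},
  {"hand":1,"x":0,"y":0,"z":0.2,"turn":0},
  {"hand":1,"x":0,"y":0,"z":0.2,"turn":0},
])

```text
time: 16.6
ee_pos: [575.8, -15.9, 122.8]
orientation: [0.867, -0.499, 0.0, 0.0]
ft_force: [0.7, 1.0, -0.2]
grip_width: 0.426
finger_force: 25.0
```

carry_out([
  {"hand":1,"x":0,"y":0,"z":0.2,"turn":0},
  {"hand":1,"x":0,"y":0,"z":0.2,"turn":0},
  {"hand":1,"x":0,"y":0,"z":0.2,"turn":0},
  {"hand":1,"x":0,"y":0,"z":0.2,"turn":0},
  {"hand":1,"x":0,"y":0,"z":0,"turn":0},
])

```text
time: 17.02
ee_pos: [575.3, -16.2, 106.1]
orientation: [0.866, -0.499, -0.0, 0.0]
ft_force: [0.3, 0.0, -0.7]
grip_width: 0.423
finger_force: 25.0
```

carry_out([
  {"hand":1,"x":0,"y":0,"z":0.25,"turn":0},
  {"hand":1,"x":0,"y":0,"z":0.2,"turn":0},
  {"hand":1,"x":0,"y":0,"z":0.1,"turn":0},
  {"hand":1,"x":0,"y":0,"z":0.1,"turn":0},
  {"hand":1,"x":0,"y":0,"z":0,"turn":0},
])

```text
time: 17.43
ee_pos: [575.5, -16.1, 93.5]
orientation: [0.866, -0.499, -0.0, 0.0]
ft_force: [-0.4, 0.4, 0.2]
grip_width: 0.421
finger_force: 25.0
```

carry_out([
  {"hand":1,"x":0,"y":0,"z":0.05,"turn":0},
  {"hand":1,"x":0,"y":0,"z":0.05,"turn":0},
  {"hand":1,"x":0,"y":0,"z":0,"turn":0},
  {"hand":1,"x":0,"y":0,"z":0,"turn":0},
  {"hand":1,"x":0,"y":0,"z":0,"turn":0},
])

```text
time: 17.85
ee_pos: [575.9, -16.1, 92.1]
orientation: [0.866, -0.499, 0.0, -0.0]
ft_force: [0.1, -0.4, -0.5]
grip_width: 0.42
finger_force: 25.0
```

carry_out([
  {"hand":1,"x":0,"y":0,"z":0.05,"turn":0},
  {"hand":1,"x":0,"y":0,"z":0.05,"turn":0},
  {"hand":1,"x":0,"y":0,"z":0,"turn":0},
  {"hand":1,"x":0,"y":0,"z":0,"turn":0},
  {"hand":1,"x":0,"y":0,"z":0,"turn":0},
])

```text
time: 18.27
ee_pos: [576.0, -16.1, 91.2]
orientation: [0.867, -0.499, 0.0, -0.0]
ft_force: [-4.0, 0.5, 8.4]
grip_width: 0.423
finger_force: 25.0
```

Contact at 91.2, as predicted for the seat (86 + 5). I'll release, rise and check.

carry_out([
  {"hand":0,"x":0,"y":0,"z":0,"turn":0},
  {"hand":0,"x":0,"y":0,"z":0,"turn":0},
  {"hand":0,"x":0,"y":0,"z":0,"turn":0},
  {"hand":0,"x":0,"y":0,"z":0,"turn":0},
  {"hand":0,"x":0,"y":0,"z":0,"turn":0},
])

```text
time: 18.68
ee_pos: [575.7, -16.1, 89.8]
orientation: [0.866, -0.499, -0.0, 0.0]
ft_force: [0.0, -0.3, -0.9]
grip_width: 0.743
finger_force: 0.0
```

carry_out([
  {"hand":0,"x":0,"y":0,"z":-0.3,"turn":0},
  {"hand":0,"x":0,"y":0,"z":-0.8,"turn":0},
  {"hand":0,"x":0,"y":0,"z":-1,"turn":0},
  {"hand":0,"x":0,"y":0,"z":-1,"turn":0},
  {"hand":0,"x":0,"y":0,"z":-1,"turn":0},
])

```text
time: 19.1
ee_pos: [575.7, -16.2, 173.2]
orientation: [0.866, -0.499, -0.0, 0.0]
ft_force: [0.0, -0.1, -0.4]
grip_width: 0.994
finger_force: 0.0
```

```bash
python3 -c "
from h import *
plan(554.7,-236.6,165,15,64.4,10)"
```

```text
at [575.7 -16.2 173.2] yaw of y -149.9 t 19.1 q6 0.21
[0.601 0.429 0.027] 0.0179
[0.645 0.359 0.027] 0.0179
[0.681 0.284 0.027] 0.0179
[0.709 0.206 0.027] 0.0179
[0.727 0.125 0.027] 0.0179
[0.737 0.043 0.027] 0.0179
[ 0.737 -0.04   0.027] 0.0179
[ 0.728 -0.122  0.027] 0.0179
[ 0.71  -0.203  0.027] 0.0179
[ 0.682 -0.282  0.027] 0.0179
[ 0.646 -0.356  0.027] 0
[ 0.646 -0.356  0.027] 0
[ 0.646 -0.356  0.027] 0
[ 0.646 -0.356  0.027] 0
[ 0.646 -0.356  0.027] 0
```

carry_out([
  {"hand":0,"x":0.6,"y":0.43,"z":0.03,"turn":0.0179},
  {"hand":0,"x":0.65,"y":0.36,"z":0.03,"turn":0.0179},
  {"hand":0,"x":0.68,"y":0.28,"z":0.03,"turn":0.0179},
  {"hand":0,"x":0.71,"y":0.21,"z":0.03,"turn":0.0179},
  {"hand":0,"x":0.73,"y":0.13,"z":0.03,"turn":0.0179},
])

```text
time: 19.52
ee_pos: [568.6, -90.4, 169.4]
orientation: [-0.692, 0.722, -0.0, 0.0]
ft_force: [-0.1, 0.3, -0.4]
grip_width: 1.002
finger_force: 0.0
```

carry_out([
  {"hand":0,"x":0.74,"y":0.04,"z":0.03,"turn":0.0179},
  {"hand":0,"x":0.74,"y":-0.04,"z":0.03,"turn":0.0179},
  {"hand":0,"x":0.73,"y":-0.12,"z":0.03,"turn":0.0179},
  {"hand":0,"x":0.71,"y":-0.2,"z":0.03,"turn":0.0179},
  {"hand":0,"x":0.68,"y":-0.28,"z":0.03,"turn":0.0179},
])

```text
time: 19.93
ee_pos: [561.4, -164.0, 166.3]
orientation: [-0.464, 0.886, -0.0, 0.0]
ft_force: [0.1, 0.2, 0.2]
grip_width: 0.998
finger_force: 0.0
```

carry_out([
  {"hand":0,"x":0.65,"y":-0.36,"z":0.03,"turn":0},
  {"hand":0,"x":0.65,"y":-0.36,"z":0.03,"turn":0},
  {"hand":0,"x":0.65,"y":-0.36,"z":0.03,"turn":0},
  {"hand":0,"x":0.65,"y":-0.36,"z":0.03,"turn":0},
  {"hand":0,"x":0.65,"y":-0.36,"z":0,"turn":0},
])

```text
time: 20.35
ee_pos: [554.4, -238.0, 163.8]
orientation: [-0.467, 0.884, 0.0, -0.0]
ft_force: [0.4, 0.1, -0.8]
grip_width: 0.998
finger_force: 0.0
```

```bash
python3 -c "
from h import *
I={n:np.mean([r.capture(n).astype(float) for k in range(4)],0).astype(np.uint8) for n in('top','scene')}
for n in I:cv2.imwrite(f'pics/{n}5.png',I[n])
plan(554.7,-236.6,93,4)
t=I['top'][165:260,210:360];s=I['scene'][110:230,180:310]
W=np.hstack([cv2.resize(t,(430,272),interpolation=2),cv2.resize(s,(295,272),interpolation=2)]);cv2.imwrite('pics/c5.png',W)"
```

```text
at [ 554.7 -236.7  163.7] yaw of y 145.69 t 20.75 q6 -0.52
[-0.     0.001  0.884] 0
```

View pics/c5.png

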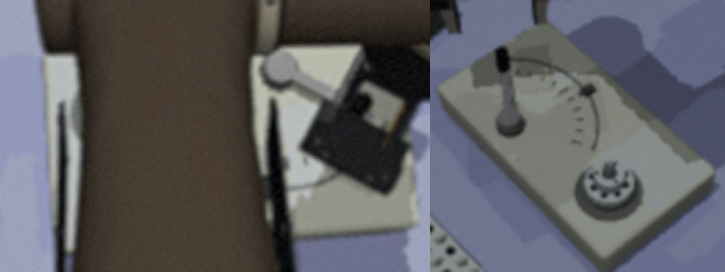

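The crop shows the collar seated flat on the disc with the post tip through it, and the knob between the open fingers. Both are on, so I'll go down, grip the knob lightly and swing it.

carry_out([
  {"hand":0,"x":0,"y":0,"z":0.9,"turn":0},
  {"hand":0,"x":0,"y":0,"z":0.9,"turn":0},
  {"hand":0,"x":0,"y":0,"z":0.8,"turn":0},
  {"hand":0,"x":0,"y":0,"z":0.6,"turn":0},
  {"hand":0,"x":0,"y":0,"z":0.3,"turn":0},
])

```text
time: 21.17
ee_pos: [553.9, -236.5, 91.9]
orientation: [-0.467, 0.884, 0.001, -0.001]
ft_force: [-0.5, -0.6, -1.2]
grip_width: 1.003
finger_force: 0.0
```

carry_out([
  {"hand":1,"x":0,"y":0,"z":0,"turn":0},
  {"hand":1,"x":0,"y":0,"z":0,"turn":0},
  {"hand":1,"x":0,"y":0,"z":0,"turn":0},
  {"hand":1,"x":0,"y":0,"z":0,"turn":0},
  {"hand":1,"x":0,"y":0,"z":0,"turn":0},
], grip_force=10)

```text
time: 21.58
ee_pos: [555.1, -237.3, 94.4]
orientation: [-0.467, 0.884, -0.0, 0.001]
ft_force: [0.8, 0.0, 0.2]
grip_width: 0.682
finger_force: 0.0
```

carry_out([
  {"hand":1,"x":0,"y":0,"z":0,"turn":0},
  {"hand":1,"x":0,"y":0,"z":0,"turn":0},
  {"hand":1,"x":0,"y":0,"z":0,"turn":0},
  {"hand":1,"x":0,"y":0,"z":0,"turn":0},
  {"hand":1,"x":0,"y":0,"z":0,"turn":0},
])

```text
time: 22.0
ee_pos: [554.6, -237.3, 93.6]
orientation: [-0.467, 0.884, -0.0, 0.0]
ft_force: [1.4, -0.8, -0.0]
grip_width: 0.306
finger_force: 0.0
```

carry_out([
  {"hand":1,"x":0,"y":0,"z":0,"turn":0},
  {"hand":1,"x":0,"y":0,"z":0,"turn":0},
  {"hand":1,"x":0,"y":0,"z":0,"turn":0},
  {"hand":1,"x":0,"y":0,"z":0,"turn":0},
  {"hand":1,"x":0,"y":0,"z":0,"turn":0},
])

```text
time: 22.42
ee_pos: [554.6, -237.3, 93.5]
orientation: [-0.467, 0.884, -0.0, -0.0]
ft_force: [1.0, -0.3, 0.3]
grip_width: 0.202
finger_force: 10.0
```

```bash
python3 -c "
from h import *
plan(554.7,-236.6,93,1);s=r.observe();print(s['grip_width'],s['finger_force'],s['ft_force'])
# pivot hub, as outlined in the first pictures, and marker
for n,b in(('top',(298,180,316,198)),('scene',(206,152,224,172))):
  im=cv2.cvtColor(cv2.imread(f'pics/avg_{n}.png'),cv2.COLOR_BGR2HSV)[...,2]
  print(n,blobs(n,(im<122).astype(np.uint8)*255,20,400,72,b),blobs(n,(im<115).astype(np.uint8)*255,20,400,72,b))"
```

```text
at [ 554.6 -237.3   93.5] yaw of y 145.66 t 22.42 q6 -0.52
[-0.029  0.016  0.027] 0
0.20186670994782055 9.999898574897088 [ 1.01075833 -0.25219812  0.32599964]
top [(array([306.5, 192.4]), 73.0, array([ 590.8, -168.2,   72. ]))] [(array([306.5, 192.8]), 56.5, array([ 589.7, -168.2,   72. ]))]
scene [(array([214.9, 162.5]), 178.5, array([ 598.8, -172.6,   72. ]))] [(array([215. , 162.2]), 161.0, array([ 598. , -173.2,   72. ]))]
```

carry_out([
  {"hand":1,"x":-0.02,"y":0.405,"z":0,"turn":0.0161},
  {"hand":1,"x":-0.02,"y":0.405,"z":0,"turn":0.0161},
  {"hand":1,"x":-0.02,"y":0.405,"z":0,"turn":0.0161},
  {"hand":1,"x":-0.02,"y":0.405,"z":0,"turn":0.0161},
  {"hand":1,"x":-0.02,"y":0.405,"z":0,"turn":0.0161},
])

```text
time: 22.83
ee_pos: [528.7, -206.9, 93.6]
orientation: [-0.228, 0.974, -0.0, 0.001]
ft_force: [4.1, 0.2, -4.2]
grip_width: 0.2
finger_force: 10.0
```

carry_out([
  {"hand":1,"x":-0.02,"y":0.405,"z":0,"turn":0.0161},
  {"hand":1,"x":-0.02,"y":0.405,"z":0,"turn":0.0161},
  {"hand":1,"x":-0.02,"y":0.405,"z":0,"turn":0.0161},
  {"hand":1,"x":-0.02,"y":0.405,"z":0,"turn":0.0161},
  {"hand":1,"x":-0.02,"y":0.405,"z":0,"turn":0.0161},
])

```text
time: 23.25
ee_pos: [520.9, -167.6, 93.6]
orientation: [0.023, 1.0, -0.0, 0.001]
ft_force: [6.0, -2.8, -6.8]
grip_width: 0.205
finger_force: 10.0
```

carry_out([
  {"hand":1,"x":-0.02,"y":0.405,"z":0,"turn":0.0161},
  {"hand":1,"x":-0.02,"y":0.405,"z":0,"turn":0.0161},
  {"hand":1,"x":0,"y":0,"z":0,"turn":0},
  {"hand":1,"x":0,"y":0,"z":0,"turn":0},
  {"hand":1,"x":0,"y":0,"z":0,"turn":0},
])

```text
time: 23.67
ee_pos: [523.5, -151.4, 93.6]
orientation: [0.121, 0.993, 0.0, 0.001]
ft_force: [5.5, -1.0, -5.4]
grip_width: 0.198
finger_force: 10.0
```

```bash
python3 -c "
from h import *
plan(521.7,-152.2,93.5,1)
p=r.observe()['ee_pos'][:2]-[599.4,-171.4];print(np.hypot(*p),np.degrees(np.arctan2(*p[::-1])))"
```

```text
at [ 523.5 -151.4   93.6] yaw of y 76.13 t 23.67 q6 -1.89
[ 0.077 -0.061  0.005] 0
78.50537750419537 165.2316479358922
```

carry_out([
  {"hand":0,"x":0,"y":0,"z":0,"turn":0},
  {"hand":0,"x":0,"y":0,"z":0,"turn":0},
  {"hand":0,"x":0,"y":0,"z":0,"turn":0},
  {"hand":0,"x":0,"y":0,"z":0,"turn":0},
  {"hand":0,"x":0,"y":0,"z":0,"turn":0},
])

```text
time: 24.08
ee_pos: [521.7, -151.9, 93.6]
orientation: [0.121, 0.993, -0.0, -0.0]
ft_force: [-0.1, -1.0, -0.2]
grip_width: 0.517
finger_force: 0.0
```

carry_out([
  {"hand":0,"x":0,"y":0,"z":-0.5,"turn":0},
  {"hand":0,"x":0,"y":0,"z":-1,"turn":0},
  {"hand":0,"x":0,"y":0,"z":-1,"turn":0},
  {"hand":0,"x":0,"y":0,"z":-1,"turn":0},
  {"hand":0,"x":0,"y":-0.5,"z":-0.5,"turn":0},
])

```text
time: 24.5
ee_pos: [520.9, -161.2, 176.9]
orientation: [0.12, 0.993, 0.0, 0.002]
ft_force: [0.4, -0.2, 0.2]
grip_width: 0.895
finger_force: 0.0
```

carry_out([
  {"hand":0,"x":0.3,"y":-1,"z":0,"turn":0},
  {"hand":0,"x":0.3,"y":-1,"z":0,"turn":0},
  {"hand":0,"x":0.3,"y":-1,"z":0,"turn":0},
  {"hand":0,"x":0.3,"y":-1,"z":0,"turn":0},
  {"hand":0,"x":0.3,"y":-1,"z":0,"turn":0},
])

```text
time: 24.92
ee_pos: [465.4, -252.5, 173.9]
orientation: [0.121, 0.993, 0.0, 0.0]
ft_force: [-0.5, 0.4, -0.4]
grip_width: 1.0
finger_force: 0.0
```

carry_out([
  {"hand":0,"x":0.3,"y":-1,"z":0,"turn":0},
  {"hand":0,"x":0.3,"y":-1,"z":0,"turn":0},
  {"hand":0,"x":0.3,"y":-1,"z":0,"turn":0},
  {"hand":0,"x":0.3,"y":-1,"z":0,"turn":0},
  {"hand":0,"x":0.3,"y":-1,"z":0,"turn":0},
])

```text
time: 25.33
ee_pos: [412.2, -342.4, 173.9]
orientation: [0.121, 0.993, 0.0, 0.0]
ft_force: [0.3, 0.6, -0.3]
grip_width: 1.001
finger_force: 0.0
```

carry_out([
  {"hand":0,"x":0.3,"y":-1,"z":0,"turn":0},
  {"hand":0,"x":0.3,"y":-1,"z":0,"turn":0},
  {"hand":0,"x":0.3,"y":-1,"z":0,"turn":0},
  {"hand":0,"x":0.3,"y":-1,"z":0,"turn":0},
  {"hand":0,"x":0.3,"y":-1,"z":0,"turn":0},
])

```text
time: 25.75
ee_pos: [358.9, -432.2, 173.9]
orientation: [0.121, 0.993, 0.0, -0.0]
ft_force: [0.2, -0.1, 0.9]
grip_width: 1.003
finger_force: 0.0
```

```bash
python3 -c "
from h import *
I={n:np.mean([r.capture(n).astype(float) for k in range(6)],0).astype(np.uint8) for n in('top','scene')}
for n in I:cv2.imwrite(f'pics/{n}6.png',I[n])
print(np.round(r.observe()['ee_pos'],1))
t=I['top'][165:260,210:360];s=I['scene'][110:230,180:310]
W=np.hstack([cv2.resize(t,(480,304),interpolation=2),cv2.resize(s,(320,304),interpolation=2)]);cv2.imwrite('pics/c6.png',W)
for n,b in(('top',(285,205,320,240)),('scene',(225,125,262,162))):
  v=cv2.cvtColor(I[n],cv2.COLOR_BGR2HSV)[...,2]
  print(n,'knob',blobs(n,(v<50).astype(np.uint8)*255,6,300,97,b),blobs(n,(v<60).astype(np.uint8)*255,6,300,97,b),'mk',blobs(n,(v<95).astype(np.uint8)*255,6,300,66,b))
"
```

```text
[ 360.4 -430.7  173.7]
top knob [(array([303.5, 216.8]), 23.5, array([ 523.1, -149.6,   97. ]))] [(array([303.7, 216.8]), 30.5, array([ 523. , -149.9,   97. ]))] mk [(array([303. , 222.3]), 75.0, array([ 513.1, -150.2,   66. ]))]
scene knob [(array([249.4, 149.8]), 6.5, array([ 508.5, -124.6,   97. ])), (array([239.4, 147.7]), 47.5, array([ 524.3, -149.7,   97. ]))] [(array([248.6, 149.7]), 12.0, array([ 509.8, -126.5,   97. ])), (array([239.7, 148.1]), 56.5, array([ 524.7, -148.1,   97. ]))] mk [(array([239.9, 151. ]), 179.5, array([ 515.6, -158.8,   66. ]))]
```

View pics/c6.png

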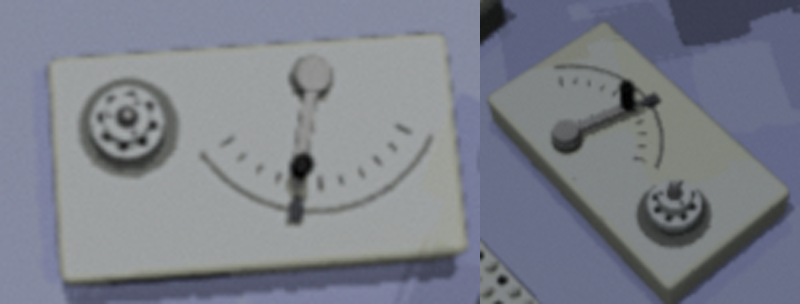

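Disc and collar are stacked on the post. The lever points at the marker, at about (303,230) in the top view, possibly a degree or two past it. I'll measure the arm line against the marker more finely.

```bash
cat > m.py <<'E'
from h import *
import sys
def measure(tag,N=12):
    I={n:np.mean([r.capture(n).astype(float) for k in range(N)],0).astype(np.uint8) for n in('top','scene')}
    piv=np.array([600,-171.2])
    for n in I:
        cv2.imwrite(f'pics/{n}{tag}.png',I[n])
        a=cv2.imread(f'pics/avg_{n}.png').astype(float).mean(2);b=I[n].astype(float).mean(2)
        d=np.clip(a-b,0,None);d[d<8]=0
        pts=[]
        for rr in (28,34,40,46,52,58):   # stations along the arm, slice across it on the arm top plane
            best=np.arange(-16,16.1,.5);az=np.radians(165.5)
            u=np.array([np.cos(az),np.sin(az)]);t=np.array([-u[1],u[0]])
            uv=np.array([proj(n,[*(piv+rr*u+s*t),80]) for s in best],np.float32)
            v=cv2.remap(d.astype(np.float32),uv[:,:1],uv[:,1:],cv2.INTER_LINEAR).ravel()
            pts.append([rr,(v*best).sum()/max(v.sum(),1e-6)])
        k=np.polyfit(*np.array(pts).T,1);print(n,'arm offset',np.round(pts,1).tolist(),'line az',round(165.5+np.degrees(np.arctan(k[0])),2),'off0',round(k[1],2))
        for nm,im in(('before',a),('now',b)):
            m=[]
            for rr in(114,117,120):
                uv=np.array([proj(n,[*(piv+rr*u+s*t),69]) for s in best],np.float32)
                v=cv2.remap(im.astype(np.float32),uv[:,:1],uv[:,1:],cv2.INTER_LINEAR).ravel();w=np.clip(np.median(v)-8-v,0,None)
                m.append(np.round(165.5+np.degrees(np.arctan2((w*best).sum()/w.sum(),rr)),2))
            print('  marker az',nm,m)
measure(sys.argv[1])
E
python3 m.py 7
```

```text
top arm offset [[28.0, 0.0], [34.0, -6.6], [40.0, -3.1], [46.0, 4.6], [52.0, -6.4], [58.0, -1.9]] line az 165.23 off0 -2.01
  marker az before [np.float64(166.43), np.float64(166.35), np.float64(166.13)]
  marker az now [np.float64(166.42), np.float64(166.39), np.float64(166.16)]
scene arm offset [[28.0, -7.0], [34.0, -6.6], [40.0, -7.1], [46.0, -7.0], [52.0, -6.8], [58.0, -7.2]] line az 165.05 off0 -6.63
  marker az before [np.float64(164.84), np.float64(165.22), np.float64(165.47)]
  marker az now [np.float64(164.94), np.float64(165.27), np.float64(165.48)]
```

```bash
python3 - <<'E'
from h import *
piv=np.array([600,-171.2]);az=np.radians(166);u=np.array([np.cos(az),np.sin(az)]);t=np.array([-u[1],u[0]])
ss=np.arange(-20,20.1,2)
def prof(n,im,rs,z):
    out=0
    for rr in rs:
        uv=np.array([proj(n,[*(piv+rr*u+s*t),z]) for s in ss],np.float32)
        out=out+cv2.remap(im,uv[:,:1],uv[:,1:],cv2.INTER_LINEAR).ravel()
    return np.round(out/len(rs)).astype(int)
print(ss.astype(int))
for n in('top','scene'):
    b=cv2.imread(f'pics/{n}7.png').astype(np.float32).mean(2);a=cv2.imread(f'pics/avg_{n}.png').astype(np.float32).mean(2)
    print(n);
    for nm,im in(('a',a),('b',b)):
        for lab,rs,z in(('arm in',(30,36,42),80),('arm out',(48,54,60),80),('knob',(76,80,84),97),('knobtop',(76,80,84),112),('mark',(112,115,118,121),69)): print(nm,lab,prof(n,im,rs,z))
E
```

```text
[-20 -18 -16 -14 -12 -10  -8  -6  -4  -2   0   2   4   6   8  10  12  14
  16  18  20]
top
a arm in [141 141 142 142 142 141 142 142 142 142 142 142 142 142 142 142 142 142
 141 142 142]
a arm out [141 141 141 142 143 143 141 141 141 142 142 143 142 142 142 142 142 142
 142 142 142]
a knob [140 141 141 141 141 142 142 142 141 141 142 142 142 142 142 141 138 137
 138 141 142]
a knobtop [142 142 142 141 141 142 142 142 141 142 142 142 142 142 142 141 141 141
 141 142 142]
a mark [137 136 134 134 133 132 120 101  79  65  60  60  68  88 113 127 132 135
 136 137 139]
b arm in [159 158 158 159 158 152 137 133 137 143 142 140 139 148 155 159 159 159
 159 159 159]
b arm out [159 159 159 160 158 149 134 132 137 141 139 135 137 148 156 159 159 159
 159 159 159]
b knob [158 158 159 153 124  79  39  20  22  22  23  28  45  82 123 147 154 155
 155 158 159]
b knobtop [160 160 159 141 105  60  32  26  26  25  24  29  62 104 141 156 159 158
 158 159 159]
b mark [153 152 150 149 148 147 135 112  86  70  63  64  72  96 124 141 148 151
 152 154 155]
scene
a arm in [130 131 130 130 130 131 131 130 131 1
[... 208 characters left out ...]
0 129 129 128 127
 126 124 122]
a knobtop [128 127 125 124 125 125 124 123 122 119 114 113 109 109 110 109 111 110
 111 113 115]
a mark [129 129 128 124 116  99  78  62  57  60  63  66  73  86 103 117 126 129
 129 129 130]
b arm in [115 101  83  72  66  61  63  71  86  96 100 104 110 118 125 130 131 131
 132 132 132]
b arm out [114  98  81  71  64  61  64  75  89  95  99 104 112 121 128 131 132 131
 131 131 131]
b knob [ 45  35  28  27  26  23  21  16  12   8   7   8  12  16  19  25  35  45
  61  81 100]
b knobtop [ 69  61  54  43  31  22  16  16  13  14  15  21  33  49  72  91 105 108
 110 113 115]
b mark [127 127 126 123 115  99  77  61  56  58  60  63  71  84 101 115 125 127
 128 128 128]
```

Both views put the lever about 0.025 rad (2 mm at the knob) past the marker, and the marker has not moved. I'll retrace the commanded moves exactly, stopping 2 mm short along the tool y axis, so that closing the fingers re-centres the knob there.

carry_out([
  {"hand":0,"x":-0.3,"y":1,"z":0,"turn":0},
  {"hand":0,"x":-0.3,"y":1,"z":0,"turn":0},
  {"hand":0,"x":-0.3,"y":1,"z":0,"turn":0},
  {"hand":0,"x":-0.3,"y":1,"z":0,"turn":0},
  {"hand":0,"x":-0.3,"y":1,"z":0,"turn":0},
])

```text
time: 27.97
ee_pos: [413.6, -340.5, 173.6]
orientation: [0.121, 0.993, -0.0, 0.0]
ft_force: [0.3, 0.1, 0.2]
grip_width: 1.001
finger_force: 0.0
```

carry_out([
  {"hand":0,"x":-0.3,"y":1,"z":0,"turn":0},
  {"hand":0,"x":-0.3,"y":1,"z":0,"turn":0},
  {"hand":0,"x":-0.3,"y":1,"z":0,"turn":0},
  {"hand":0,"x":-0.3,"y":1,"z":0,"turn":0},
  {"hand":0,"x":-0.3,"y":1,"z":0,"turn":0},
])

```text
time: 28.38
ee_pos: [466.8, -250.4, 173.7]
orientation: [0.121, 0.993, -0.0, 0.0]
ft_force: [0.0, 0.7, 0.7]
grip_width: 1.006
finger_force: 0.0
```

carry_out([
  {"hand":0,"x":-0.3,"y":1,"z":0,"turn":0},
  {"hand":0,"x":-0.3,"y":1,"z":0,"turn":0},
  {"hand":0,"x":-0.3,"y":1,"z":0,"turn":0},
  {"hand":0,"x":-0.3,"y":1,"z":0,"turn":0},
  {"hand":0,"x":-0.3,"y":1,"z":0,"turn":0},
])

```text
time: 28.8
ee_pos: [520.0, -160.6, 173.7]
orientation: [0.121, 0.993, 0.0, 0.0]
ft_force: [1.2, -0.2, 0.4]
grip_width: 0.999
finger_force: 0.0
```

carry_out([
  {"hand":0,"x":0,"y":0.4,"z":0,"turn":0},
  {"hand":0,"x":0,"y":0,"z":1,"turn":0},
  {"hand":0,"x":0,"y":0,"z":0,"turn":0},
  {"hand":0,"x":0,"y":0,"z":0,"turn":0},
  {"hand":0,"x":0,"y":0,"z":0,"turn":0},
])

```text
time: 29.22
ee_pos: [521.3, -154.2, 154.0]
orientation: [0.121, 0.993, -0.0, -0.0]
ft_force: [-0.6, 0.1, 0.7]
grip_width: 0.998
finger_force: 0.0
```

carry_out([
  {"hand":0,"x":0,"y":0,"z":1,"turn":0},
  {"hand":0,"x":0,"y":0,"z":1,"turn":0},
  {"hand":0,"x":0,"y":0,"z":0.6,"turn":0},
  {"hand":0,"x":0,"y":0,"z":0.4,"turn":0},
  {"hand":0,"x":0,"y":0,"z":0,"turn":0},
])

```text
time: 29.63
ee_pos: [520.7, -154.2, 92.7]
orientation: [0.121, 0.993, -0.0, -0.001]
ft_force: [-0.7, 0.1, 0.3]
grip_width: 0.998
finger_force: 0.0
```

carry_out([
  {"hand":1,"x":0,"y":0,"z":0,"turn":0},
  {"hand":1,"x":0,"y":0,"z":0,"turn":0},
  {"hand":1,"x":0,"y":0,"z":0,"turn":0},
  {"hand":1,"x":0,"y":0,"z":0,"turn":0},
  {"hand":1,"x":0,"y":0,"z":0,"turn":0},
])

```text
time: 30.05
ee_pos: [521.8, -153.7, 94.2]
orientation: [0.121, 0.993, 0.0, 0.001]
ft_force: [-0.1, 0.4, 0.1]
grip_width: 0.683
finger_force: 0.0
```

carry_out([
  {"hand":1,"x":0,"y":0,"z":0,"turn":0},
  {"hand":1,"x":0,"y":0,"z":0,"turn":0},
  {"hand":1,"x":0,"y":0,"z":0,"turn":0},
  {"hand":1,"x":0,"y":0,"z":0,"turn":0},
  {"hand":1,"x":0,"y":0,"z":0,"turn":0},
])

```text
time: 30.47
ee_pos: [521.4, -153.7, 93.5]
orientation: [0.121, 0.993, -0.0, -0.0]
ft_force: [0.0, -0.2, 0.4]
grip_width: 0.306
finger_force: 0.0
```

carry_out([
  {"hand":1,"x":0,"y":0,"z":0,"turn":0},
  {"hand":1,"x":0,"y":0,"z":0,"turn":0},
  {"hand":1,"x":0,"y":0,"z":0,"turn":0},
  {"hand":1,"x":0,"y":0,"z":0,"turn":0},
  {"hand":1,"x":0,"y":0,"z":0,"turn":0},
])

```text
time: 30.88
ee_pos: [521.3, -153.6, 93.5]
orientation: [0.121, 0.993, 0.0, -0.0]
ft_force: [-0.5, 3.2, 0.8]
grip_width: 0.202
finger_force: 10.0
```

carry_out([
  {"hand":0,"x":0,"y":0,"z":0,"turn":0},
  {"hand":0,"x":0,"y":0,"z":0,"turn":0},
  {"hand":0,"x":0,"y":0,"z":0,"turn":0},
  {"hand":0,"x":0,"y":0,"z":0,"turn":0},
  {"hand":0,"x":0,"y":0,"z":0,"turn":0},
])

```text
time: 31.3
ee_pos: [521.5, -153.9, 93.6]
orientation: [0.121, 0.993, -0.0, 0.0]
ft_force: [1.2, -0.6, -0.0]
grip_width: 0.516
finger_force: 0.0
```

carry_out([
  {"hand":0,"x":0,"y":0,"z":-0.5,"turn":0},
  {"hand":0,"x":0,"y":0,"z":-1,"turn":0},
  {"hand":0,"x":0,"y":0,"z":-1,"turn":0},
  {"hand":0,"x":0,"y":0,"z":-1,"turn":0},
  {"hand":0,"x":0,"y":-0.4,"z":-0.5,"turn":0},
])

```text
time: 31.72
ee_pos: [520.9, -161.3, 176.9]
orientation: [0.12, 0.993, 0.0, 0.002]
ft_force: [0.6, -0.3, 0.2]
grip_width: 0.894
finger_force: 0.0
```

carry_out([
  {"hand":0,"x":0.3,"y":-1,"z":0,"turn":0},
  {"hand":0,"x":0.3,"y":-1,"z":0,"turn":0},
  {"hand":0,"x":0.3,"y":-1,"z":0,"turn":0},
  {"hand":0,"x":0.3,"y":-1,"z":0,"turn":0},
  {"hand":0,"x":0.3,"y":-1,"z":0,"turn":0},
])

```text
time: 32.13
ee_pos: [465.5, -252.5, 173.8]
orientation: [0.121, 0.993, 0.0, 0.0]
ft_force: [0.6, -1.0, -0.1]
grip_width: 0.998
finger_force: 0.0
```

carry_out([
  {"hand":0,"x":0.3,"y":-1,"z":0,"turn":0},
  {"hand":0,"x":0.3,"y":-1,"z":0,"turn":0},
  {"hand":0,"x":0.3,"y":-1,"z":0,"turn":0},
  {"hand":0,"x":0.3,"y":-1,"z":0,"turn":0},
  {"hand":0,"x":0.3,"y":-1,"z":0,"turn":0},
])

```text
time: 32.55
ee_pos: [412.2, -342.4, 173.7]
orientation: [0.121, 0.993, 0.0, 0.0]
ft_force: [-0.1, 0.6, -1.2]
grip_width: 1.005
finger_force: 0.0
```

carry_out([
  {"hand":0,"x":0.3,"y":-1,"z":0,"turn":0},
  {"hand":0,"x":0.3,"y":-1,"z":0,"turn":0},
  {"hand":0,"x":0.3,"y":-1,"z":0,"turn":0},
  {"hand":0,"x":0.3,"y":-1,"z":0,"turn":0},
  {"hand":0,"x":0.3,"y":-1,"z":0,"turn":0},
])

```text
time: 32.97
ee_pos: [359.0, -432.2, 173.7]
orientation: [0.121, 0.993, 0.0, -0.0]
ft_force: [0.3, 0.5, -0.0]
grip_width: 1.001
finger_force: 0.0
```

```bash
python3 - <<'E'
from h import *
I={n:np.mean([r.capture(n).astype(float) for k in range(12)],0).astype(np.float32) for n in('top','scene')}
for n in I: cv2.imwrite(f'pics/{n}8.png',I[n])
piv=np.array([600,-171.2]);az=np.radians(166);u=np.array([np.cos(az),np.sin(az)]);t=np.array([-u[1],u[0]])
ss=np.arange(-20,20.1,2)
def prof(n,im,rs,z):
    out=0
    for rr in rs:
        uv=np.array([proj(n,[*(piv+rr*u+s*t),z]) for s in ss],np.float32)
        out=out+cv2.remap(im,uv[:,:1],uv[:,1:],cv2.INTER_LINEAR).ravel()
    return np.round(out/len(rs)).astype(int)
print(ss.astype(int))
for n in I:
    b=I[n].mean(2);print(n)
    for lab,rs,z in(('arm in',(30,36,42),80),('arm out',(48,54,60),80),('knob',(76,80,84),97),('knobtop',(76,80,84),112),('mark',(112,115,118,121),69)): print(lab,prof(n,b,rs,z))
    v=I[n].max(2);bx=dict(top=(285,205,320,240),scene=(225,125,262,162))[n]
    print('knob',blobs(n,(v<60).astype(np.uint8)*255,20,300,97,bx))
t_=I['top'][180:250,260:350];s_=I['scene'][115:200,190:275]
W=np.hstack([cv2.resize(t_,(450,350),interpolation=2),cv2.resize(s_,(350,350),interpolation=2)]);cv2.imwrite('pics/c8.png',W)
E
```

```text
[-20 -18 -16 -14 -12 -10  -8  -6  -4  -2   0   2   4   6   8  10  12  14
  16  18  20]
top
arm in [159 159 159 159 160 157 148 137 137 142 144 142 140 142 151 157 159 159
 159 159 159]
arm out [159 159 159 159 160 158 151 135 133 138 142 141 138 140 150 157 160 160
 160 159 159]
knob [158 158 159 161 158 138  99  55  26  22  23  23  24  37  72 112 140 152
 156 158 160]
knobtop [159 160 160 160 152 123  78  42  27  27  27  24  28  52  94 135 153 158
 160 160 160]
mark [153 152 150 149 149 147 135 113  86  69  64  64  72  97 125 142 148 151
 152 154 155]
knob [(array([304.6, 217.2]), 28.5, array([ 521.8, -152.1,   97. ]))]
scene
arm in [122 111  94  78  71  64  63  68  81  93  98 100 105 113 121 128 131 132
 132 132 132]
arm out [123 110  93  79  70  64  59  65  76  88  96  99 103 111 120 126 130 132
 132 132 132]
knob [57 50 42 35 29 24 23 21 17 13 10  9  9 11 14 19 25 32 43 60 81]
knobtop [ 65  66  66  57  43  32  23  19  15  14  15  18  22  33  53  74  93 103
 109 113 115]
mark [127 127 127 123 116  99  78  61  56  59  60  63  72  84 101 116 125 128
 128 128 129]
knob [(array([239.3, 147.7]), 50.5, array([ 524.3, -150. ,   97. ]))][ WARN:0@40.627] global loadsave.cpp:1063 imwrite_ Unsupported depth image for selected encoder is fallbacked to CV_8U.
```

View pics/c8.png

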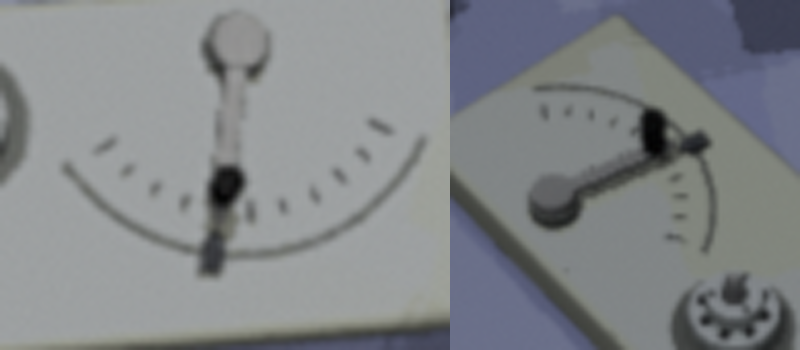

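The last crop shows the lever lined up with the marker in both views: arm, knob and marker centres agree to within about 0.5 mm. Disc and collar are seated, the marker has not moved, and the arm is clear. Handing in.

```bash
python3 -c "
from rig import r
print(r.job_done())"
```

```text
the job is handed in; nothing more can be done
None
```

I handed the job in with the disc and then the collar flat and home on the post, and the lever swung onto the unmoved index marker (aligned to about 0.5 mm in both views). It took about 34 s of the 72 s, with the bottle, tip box, tube rack and pink rings not touched.

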